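# Set the drill stand's depth stop on a heat sink

### The arm

A 7-joint arm with a two-finger parallel gripper is mounted at the origin on the work surface. World frame = base frame: x ahead of the robot, y to its left, z up, the work surface at z = 0. Lengths are in m, angles in rad, forces in N, time in s.
With the tool pointing down it reaches from about 0.425 to 0.875 m from the base axis. Payload 8.4 kg.
Tool frame: the origin (TCP) lies midway between the tips of the shut fingers; the grasp point (between the pads) lies 19 mm behind it; z points along the fingers, y is the direction in which the jaws open and shut (so a half turn about z gives the same grasp; the last joint's range is limited). The gripper opens to 87 mm and grips with 3 to 60 N. Pads are 19 mm wide; open, the fingers measure 117 mm over their backs; the gripper's body (75 mm by 190 mm) begins 51 mm behind the grasp point.
Start: joints at [-1.304, 0.333, 0.04, 1.465, -0.013, 1.343, -0.059], TCP at [0.233, 0.607, 0.223] pointing down, gripper open.
Joint ranges: [-2.58, 2.58], [-0.38, 2.09], [-1.3, 1.39], [0.25, 2.4], [-1.5, 4.64], [0.08, 2.09], [-2.65, 2.65]. Speed limits (rad/s): [2.22, 2.22, 2.79, 2.79, 3.14, 3.14, 3.14].

### API

Orientations are given as a unit quaternion [w, x, y, z].
In Python, from rig import r gives the robot as it stands. The module is installed in compiled form; this text tells all that it offers.
- The arm moves only by the tool move_arm, never from a script. Its argument "commands" is text: rows parted by semicolons, each of 4 numbers parted by spaces: the shift along the tool's x, y, z in units of 0.08 m (1.0 is 0.08 m), then the turn about the tool's z in units of 360 degrees (1.0 is 360 degrees). A call has 1 to 12 rows; each row is the pose to reach, as a shift and turn from the pose commanded when the call began, along the tool's axes at that moment, turning the shorter way round; what a row does not reach only later rows make up. A row lasts 1/8 s, in which the tool goes at most 62.5 mm and 10.7 degrees, less where a joint would pass 70% of its speed; a pose out of reach is approached as far as the arm can. A call with a number of a shift or a turn outside -1 to 1 is refused whole. A call with a gripper value outside its range is refused whole. "jaw" is the opening, from 0 (shut) to 1 (fully open), set as the call begins (left out, the last holds). The fingers move at their own pace and stop on an object; the grip force is fixed at half the most. Time passes only in rows, so rows that repeat a pose let the fingers close. It gives the time, the measured TCP pose, the force and the opening at its end, in the units of the state.
- r.get_state(): the state, without advancing time (a new reading comes with each control period).
- r.capture(name): name is "scene" or "top" or "wrist"; returns a dict with "img" (480x640x3 uint8, red, green, blue), "z_map" (480x640 float32, m along the optical axis (not along the pixel's ray), 0 where there is no reading), "mtx" (3x3 intrinsics, pixels), "R" (3x3) and "t" (3): a world point X has camera coordinates R X + t; the wrist camera has in their place "hand_eye" (4x4, takes a point from camera to tool coordinates, whose origin is the TCP and whose axes are the flange's). Camera axes: x right, y down, z forward; pixel columns grow to the right and rows downward; lengths in m; the calibration is good to about 2 mm. A picture is of the moment at which its call begins: read the wrist's pose just before it.
- r.finish_job(): hands the job in, once; it reports no verdict.
The state is a dict: "time_s": time; "joint_positions": joint angles; "dq": joint speeds; "joint_torque": joint torques, N m; "position": TCP position; "ee_rot": TCP orientation; "force": force on the tool from outside, world axes, zero at the start; "moment": the same for the moment, N m; "width": finger opening in m.
Only numpy, scipy, OpenCV 4.12 (cv2) and the standard library are available. Lean on these libraries where they do the work, as an engineer would, in place of code of your own. Each camera call takes 0.05 s, during which the arm holds its last target. There are 200 camera calls.

### The job

Set the drill stand up for the heat sink: lay the heat sink lengthwise along the stand's bed, flat face up, so that the foot of the depth stop hangs over its flat face. Then lower the stop gently until its foot just touches the heat sink, and lock it by swinging the clamp lever fully round to its end position towards the robot, leaving the foot still touching. Leave the other things on the bench where they are.

Things in the scene. Friction and masses are not known exactly. Their poses are not given: they have to be found in the camera images.
- heatsink_center (a point): Centre of the loose aluminium heat sink, a bar 180 (own x) x 50 (own y) x 30 mm (own z, up): a flat 10 mm plate on top, six lengthwise fins below. About 0.32 kg. Flat face 15 mm above this point. Starts on the bench left or right of the stand, flat face up. Grip it across its width; a grip some 40 mm from its middle, on the half away from the column, leaves room beside the raised stop.
- bed: The stand's fixed bed, a dark steel plate 200 (own x) x 90 (own y) x 12 mm; origin at the centre of its top face, 35 to 55 mm above the bench (varies). Own x points from the robot's side to the column, a 28 mm steel post whose axis stands 130 mm along +x from here, top 280 mm above the bench. The stop's foot hangs over the point 40 mm along +x. Base plate below: 300 x 130 x 20 mm.
- stop_foot (a point): Foot of the depth stop: a flat steel disc 24 mm across at the lower end of a 14 mm vertical rod that hangs 40 mm below the steel arm of the stop. The origin is the centre of the disc's underside (the touching face), z up, x and y parallel to those of the bed. It moves only up and down, with the stop.
- stop_knob (a point): Centre of the upright black knob (26 mm diameter, 38 mm high) on top of the stop's arm, straight above the foot: 81 mm above the foot's underside. Its top is 19 mm above this point. Push it down or pinch it from above to lower the stop.
- lever (a joint): Angle of the clamp lever in rad about its upright pivot: 0 = unlocked, pointing sideways (along +y of the bed); it turns anticlockwise seen from above, towards the robot's side of the stand, to its end position 1.2 = locked. Starts between 0 and 0.3. It stays where it is left; about 2.5 N at its handle turns it.
- lever_handle (a point): Centre of the upright black handle (18 mm diameter, 45 mm high, so 22 mm up and down from here) at the end of the clamp lever, 80 mm from the pivot axis; it may be pinched from above. The lever rides on the stop's carriage and goes up and down with it. This point is 110 mm above the foot's underside.
- lever_pivot (a point): On the upright pivot axis of the clamp lever, at the height of the handle's centre, 35 mm to the +y side (of the bed) of the column's axis.
- carton: Bystander: closed cardboard box 150 x 60 x 45 mm, lying on the other side of the stand from the heat sink. Origin at the centre of its underside.
- drive: Bystander: metal disk drive 147 x 100 x 25 mm lying on the bench. Origin at the centre of its underside.
- driver: Bystander: screwdriver 190 mm long lying on the bench.
- mug: Bystander: white mug, 80 mm across, 90 mm high, beyond the stand. Origin at the centre of its underside.
- stop: The depth stop: grey carriage on the column with steel arm, foot and knob; it slides only up and down. Origin on the column's axis, level with the foot's underside. Starts with the foot 135 to 165 mm above the bench, can go down to 40 mm. Weighs about 5 N, stays where it is left by 9 N of friction: about 4 N pushes it down, about 14 N lifts it. The carriage is 50 x 56 x 50 mm.
Things that resemble listed ones, but are neither listed nor needed, are in the scene too. What is shaped like the part that bears heatsink_center but pink or turquoise is not meant.

How it is judged:
By the outcome, as a careful person would: the job done as asked, in the order asked, and still so for the second after the job is handed in, with the robot touching nothing.
It also fails if it takes over 72 s, if anything falls off the work surface, if the arm or the gripper's body presses on something with over 40 N, if the wrist force passes 120 N, or if a joint passes its speed limit or range.

## Working session

There is one attempt and no reset: what is moved stays moved. The work goes in short steps, Python scripts to look and compute and a tool call to move; the robot and the scene stay as the last step left them, time stands still between calls to the robot, and variables do not carry over. Pictures are saved under pics/ and viewed, about 8 in all and at most 12, crops included, and the job is handed in when it is done.

Besides the shell and the picture viewer there is one more tool, called after "Emit:" as name(argument=value, ...) on one line, values as JSON. move_arm: Moves the arm, as the interface text tells. Its arguments: {"type":"object","properties":{"commands":{"type":"string"},"jaw":{"type":"number"}},"required":["commands"]}

```bash
mkdir -p pics; cat > h.py <<'E'
from rig import r
import numpy as np, cv2
def save(n,c): cv2.imwrite(f'pics/{n}.png',c['img'][:,:,::-1])
def pts(c):
    z=c['z_map'];K=c['mtx'];v,u=np.mgrid[0:480,0:640]
    P=np.stack([(u-K[0,2])/K[0,0]*z,(v-K[1,2])/K[1,1]*z,z],-1)
    return (P-c['t'])@c['R']
E
python3 - <<'E'
from h import *
s=r.get_state();print(s)
for n in('scene','top'):
    c=r.capture(n);save(n,c);np.savez(n,**c);print(n,c['mtx'],c['R'],c['t'],(c['z_map']>0).mean())
E
```

```text
{'time_s': 0.0, 'joint_positions': array([-1.30420513,  0.3338969 ,  0.03986509,  1.46627983, -0.01340102,
        1.34330173, -0.05851069]), 'dq': array([-0.00016036, -0.00046429,  0.00087433,  0.00172428,  0.00103523,
        0.00090018,  0.00213861]), 'joint_torque': array([ 1.22930842e-04, -6.56373882e+01,  1.33534156e+00, -4.03786719e+01,
       -5.96284191e-02,  4.56699415e-02,  2.15285500e-04]), 'position': array([0.23235003, 0.60654421, 0.22166402]), 'ee_rot': array([-9.50437254e-05,  1.81887421e-01,  9.83319028e-01, -8.04369452e-04]), 'force': array([0.03466056, 0.62156129, 0.59254286]), 'moment': array([ 0.04241327, -0.04403394,  0.00013949]), 'width': 0.08708825431175612}
scene [[449.18131558   0.         325.96583517]
 [  0.         449.18131558 246.05876166]
 [  0.           0.           1.        ]] [[ 3.44614662e-01  9.38743807e-01  8.93760556e-04]
 [ 6.43248785e-01 -2.35444223e-01 -7.28558178e-01]
 [-6.83719047e-01  2.51646741e-01 -6.84983345e-01]] [-0.22441657 -0.17714972  1.57595837] 0.9961197916666666
top [[513.68481999   0.         316.52113217]
 [  0.         513.68481999 234.26880747]
 [  0.           0.           1.        ]] [[ 0.01355773 -0.99978272  0.01583379]
 [-0.99806342 -0.01449246 -0.06049281]
 [ 0.06070914 -0.01498299 -0.99804304]] [0.03898422 0.50215459 1.38774524] 0.99611328125
```

View pics/top.png

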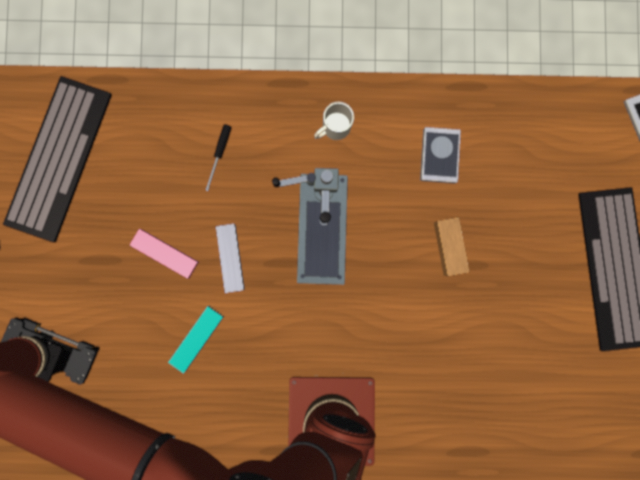

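View pics/scene.png

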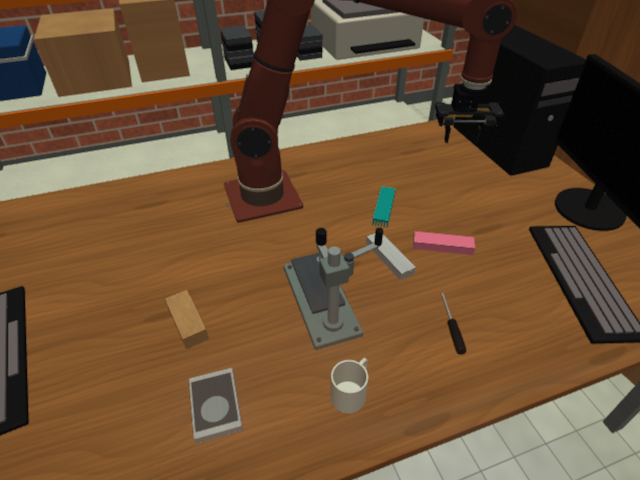

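The top view shows the grey heat sink at (230,258). The bed is at (322,240), the column at (326,175), the knob at (325,217) and the lever handle at (277,183). The pink and turquoise bars are decoys.

```bash
cat > m.py <<'E'
from h import *
c=dict(np.load('top.npz'));P=pts(c);im=c['img'].astype(int)
def box(u0,u1,v0,v1):
    m=np.zeros((480,640),bool);m[v0:v1,u0:u1]=1;return m
def rect(m,name):
    q=P[m];z=np.median(q[:,2]);
    (cx,cy),(w,h),a=cv2.minAreaRect((q[:,:2]*1000).astype(np.float32));b=cv2.boxPoints(((cx,cy),(w,h),a))
    e=[b[1]-b[0],b[2]-b[1]];L=max(e,key=np.linalg.norm)
    print(name,m.sum(),'c',cx,cy,'size',w,h,'long-axis deg',np.degrees(np.arctan2(L[1],L[0]))%180,'z',z)
Z=P[:,:,2]
rect(box(205,255,215,300)&(Z>.02)&(Z<.045),'heatsink')
rect(box(290,355,165,290)&(Z>.012)&(Z<.028),'base')
bm=box(290,355,180,290)&(Z>.033)&(Z<.06)
rect(bm,'bed')
dark=im.max(-1)<70
k=box(310,340,200,230)&(Z>.15);q=P[k];print('knob zmax',np.percentile(q[:,2],[50,90,98]))
t=q[q[:,2]>np.percentile(q[:,2],95)-.01];print('knobtop',t[:,:].mean(0),len(t),np.ptp(t,axis=0))
k=box(268,290,172,195)&(Z>.15)&dark;q=P[k];t=q[q[:,2]>np.percentile(q[:,2],90)-.008];print('handle top',t.mean(0),len(t),np.ptp(t,axis=0))
k=box(310,345,160,195)&(Z>.265);q=P[k];print('column',q.mean(0),len(q),np.ptp(q,axis=0))
# everything in region
d=dict(np.load('scene.npz'));Q=pts(d);z=Q[:,:,2];i2=d['img'].astype(int).max(-1)<70
def sc(X):
    p=d['R']@np.array(X)+d['t'];p=d['mtx']@p;return p[:2]/p[2]
for nm,(u0,u1,v0,v1) in dict(knob=(312,330,225,248),handle=(372,386,226,248)).items():
    m=box(u0,u1,v0,v1)&i2&(z>.12);q=Q[m];print('scene',nm,m.sum(),np.median(q,0),q.min(0),q.max(0))
E
python3 m.py
```

```text
heatsink 1280 c 433.7509460449219 280.01495361328125 size 180.0996856689453 51.19487762451172 long-axis deg 9.397277 z 0.02986010373340734
base 1967 c 516.990966796875 31.14478302001953 size 130.0835418701172 299.79052734375 long-axis deg 178.97203 z 0.019784861381910206
bed 2363 c 500.7826843261719 31.356399536132812 size 90.15278625488281 227.39007568359375 long-axis deg 178.99733 z 0.052338658470979585
knob zmax [0.23478485 0.26346285 0.26629364]
knobtop [0.52346353 0.03208925 0.2950426 ] 104 [0.1230632  0.04731949 1.15948498]
handle top [0.59550736 0.13955609 0.32108806] 39 [0.19132258 0.08032935 1.12710998]
column [0.61273491 0.03003448 0.29599295] 132 [0.21334121 0.05039067 1.14935719]
scene knob 162 [0.53568498 0.02886481 0.25258103] [ 0.51504102 -0.227624    0.22431069] [1.26880133 0.04407724 0.95064193]
scene handle 116 [0.60788492 0.14034905 0.27855005] [0.59500268 0.13288686 0.25171397] [0.61238528 0.15039634 0.29433319]
```

```bash
cat >> m.py <<'E'
print('----')
k=box(310,340,200,230)&(Z>.25)&(Z<.28);q=P[k];print('knobtop',k.sum(),(q.min(0)+q.max(0))/2,np.ptp(q,axis=0),np.median(q,0))
k=box(265,292,170,197)&(Z>.28)&(Z<.31);q=P[k];print('handletop',k.sum(),(q.min(0)+q.max(0))/2,np.ptp(q,axis=0),np.median(q,0))
k=box(310,345,160,195)&(Z>.27)&(Z<.30);q=P[k];print('column',k.sum(),(q.min(0)+q.max(0))/2,np.ptp(q,axis=0),np.median(q,0))
q=P[box(295,350,195,290)&(Z>.045)&(Z<.06)];print('bed ',(q.min(0)+q.max(0))/2,q.min(0),q.max(0))
q=P[box(240,350,160,290)&(Z>.045)&(Z<.29)];print(np.histogram(q[:,2],24,(.045,.29)))
q=Q[(Q[:,:,0]>.45)&(Q[:,:,0]<.57)&(abs(Q[:,:,1]-.03)<.04)&(z>.13)&(z<.29)];print('scene knob',q.min(0),q.max(0))
E
python3 m.py|sed -n '/---/,$p'
```

```text
----
knobtop 104 [0.52706146 0.03113012 0.25880326] [0.02481302 0.02280768 0.01550426] [0.52593593 0.03109451 0.26170331]
handletop 54 [0.60106603 0.14213649 0.29035426] [0.01679746 0.01544923 0.01549839] [0.60029857 0.14296041 0.29224595]
column 124 [0.61625673 0.02956423 0.27945043] [0.0269785  0.02464919 0.01490635] [0.61596933 0.02849017 0.27941303]
bed  [0.4866943  0.03246656 0.05249572] [ 0.38655538 -0.01335359  0.04507285] [0.58683322 0.07828671 0.05991858]
(array([1935,  375,    2,    1,    1,    1,    0,    0,    0,    0,    0,
          4,   10,    0,    2,   15,   72,  122,   86,  354,  232,  104,
         74,   67]), array([0.045     , 0.05520833, 0.06541667, 0.075625  , 0.08583333,
       0.09604167, 0.10625   , 0.11645833, 0.12666667, 0.136875  ,
       0.14708333, 0.15729167, 0.1675    , 0.17770833, 0.18791667,
       0.198125  , 0.20833333, 0.21854167, 0.22875   , 0.23895833,
       0.24916667, 0.259375  , 0.26958333, 0.27979167, 0.29      ]))
scene knob [0.51504102 0.01795038 0.16243316] [0.56914546 0.04407724 0.26296102]
```

```bash
cat > to.py <<'E'
# usage: to.py x y z yawdeg(tool x)  -> shift (units of .08 m, tool axes) and turn (rev)
import sys
from h import *
from scipy.spatial.transform import Rotation as R
s=r.get_state();T=np.array(list(map(float,sys.argv[1:4])));yaw=float(sys.argv[4])
w,x,y,z=s['ee_rot'];M=R.from_quat([x,y,z,w]).as_matrix()
cy=np.degrees(np.arctan2(M[1,0],M[0,0]));d=(yaw-cy+90)%180-90
print('pos',s['position'].round(4),'yaw',cy.round(2),'tilt',M[2].round(4),'F',s['force'].round(1),'w',round(s['width'],4),'t',s['time_s'],'j',s['joint_positions'].round(2))
print('units',(M.T@(T-s['position'])/.08).round(3),'turn',(-d/360).round(4))
E
python3 to.py 0.394 0.2735 0.10 9.4
```

```text
pos [0.2324 0.6066 0.2218] yaw 159.04 tilt [-1.0e-04 -1.4e-03 -1.0e+00] F [-0.3  0.2 -1. ] w 0.0867 t 0.1 j [-1.3   0.33  0.04  1.47 -0.01  1.34 -0.06]
units [-3.376 -3.163  1.527] turn -0.0843
```

Emit:
move_arm(commands="-0.42 -0.4 0 0; -0.84 -0.79 0 0; -0.84 -0.79 0 0", jaw=1)

```text
time_s: 0.48
position: [0.2755, 0.5208, 0.2227]
ee_rot: [0.001, 0.184, 0.983, -0.0]
force: [-0.3, -0.2, -0.1]
width: 0.0871
```

Emit:
move_arm(commands="-0.42 -0.4 0 0; -0.84 -0.79 0 0; -0.84 -0.79 0 0")

```text
time_s: 0.85
position: [0.3147, 0.4385, 0.2227]
ee_rot: [0.0, 0.184, 0.983, -0.0]
force: [0.3, 0.5, 0.5]
width: 0.0868
```

Emit:
move_arm(commands="-0.42 -0.4 0 0; -0.84 -0.79 0 0; -0.84 -0.79 0 0")

```text
time_s: 1.23
position: [0.3543, 0.3561, 0.2227]
ee_rot: [0.0, 0.184, 0.983, -0.0]
force: [-0.1, 0.1, -0.5]
width: 0.0872
```

Emit:
move_arm(commands="-0.42 -0.4 0.3 -0.02; -0.84 -0.79 0.6 -0.04; -0.84 -0.79 0.9 -0.06; -0.84 -0.79 1 -0.084; -0.84 -0.79 1 -0.084; -0.84 -0.79 1 -0.084")

```text
time_s: 1.98
position: [0.3929, 0.276, 0.1429]
ee_rot: [0.0, -0.08, 0.997, 0.0]
force: [0.5, 0.8, -0.1]
width: 0.0871
```

```bash
python3 to.py 0.394 0.2735 0.008 9.4; python3 - <<'E'
from h import *
c=r.capture('top');save('top2',c);np.savez('top2',**c)
P=pts(c);Z=P[:,:,2]
c=r.capture('wrist');save('w1',c);print(c['hand_eye'],c['mtx'])
E
```

```text
pos [0.3929 0.276  0.1429] yaw -170.82 tilt [-3.e-04  3.e-04 -1.e+00] F [ 0.5  0.8 -0.1] w 0.0871 t 1.975 j [-0.95  0.04  0.25  1.98 -0.01  1.12  1.04]
units [-0.008 -0.033  1.687] turn -0.0006
[[-1.26348122e-04 -9.58719349e-01 -2.84353995e-01  7.69443518e-02]
 [ 9.99999788e-01 -3.02831483e-04  5.76683678e-04 -9.30026212e-04]
 [-6.38989142e-04 -2.84353861e-01  9.58719184e-01 -1.63458205e-01]
 [ 0.00000000e+00  0.00000000e+00  0.00000000e+00  1.00000000e+00]] [[406.84400634   0.         322.71175022]
 [  0.         406.84400634 241.32129389]
 [  0.           0.           1.        ]]
```

View pics/w1.png

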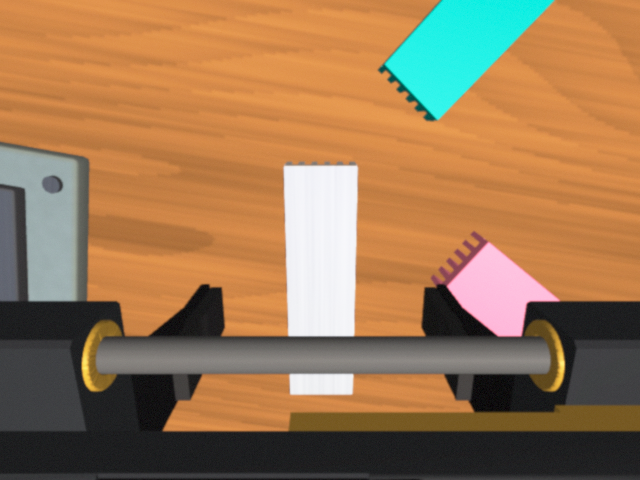

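The wrist view shows the heat sink centred between the fingers (columns 285–357), aligned with the jaws, and the pink bar clear of them. I'll descend and grip.

Emit:
move_arm(commands="0 -0.03 0.4 0; 0 -0.03 0.8 0; 0 -0.03 0.9 0")

```text
time_s: 2.45
position: [0.3926, 0.2719, 0.0693]
ee_rot: [-0.001, -0.08, 0.997, -0.001]
force: [1.0, 0.3, 0.3]
width: 0.0868
```

Emit:
move_arm(commands="0 0 0.4 0; 0 0 0.7 0; 0 0 0.78 0; 0 0 0.78 0; 0 0 0.78 0")

```text
time_s: 3.08
position: [0.3942, 0.273, 0.0094]
ee_rot: [0.001, -0.081, 0.997, 0.001]
force: [0.0, -0.1, -0.5]
width: 0.0871
```

Emit:
move_arm(commands="0 0 0 0; 0 0 0 0; 0 0 0 0; 0 0 0 0; 0 0 0 0; 0 0 0 0; 0 0 0 0; 0 0 0 0", jaw=0)

```text
time_s: 4.08
position: [0.3934, 0.2725, 0.0082]
ee_rot: [-0.0, -0.081, 0.997, 0.0]
force: [0.1, 1.3, 1.2]
width: 0.0496
```

Emit:
move_arm(commands="0 0 -0.1 0; 0 0 -0.3 0; 0 0 -0.6 0; 0 0 -0.9 0; 0 0 -0.9 0; 0 0 -0.9 0")

```text
time_s: 4.82
position: [0.3931, 0.2721, 0.0798]
ee_rot: [-0.0, -0.081, 0.997, -0.0]
force: [-0.4, -0.4, -2.7]
width: 0.0495
```

```bash
python3 to.py 0.4465 0.0325 0.095 179; python3 - <<'E'
from h import *
c=r.capture('wrist');save('w2',c)
c=r.capture('scene');cv2.imwrite('pics/s2.png',c['img'][150:350,250:500,::-1].repeat(3,0).repeat(3,1));np.savez('s2',**c)
E
```

```text
pos [0.3931 0.2721 0.0798] yaw -170.72 tilt [ 4.e-04 -2.e-04 -1.e+00] F [-0.4 -0.4 -2.7] w 0.0495 t 4.825 j [-0.94  0.11  0.26  2.05 -0.04  0.98  1.07]
units [-0.175 -3.063 -0.19 ] turn 0.0286
```

View pics/s2.png

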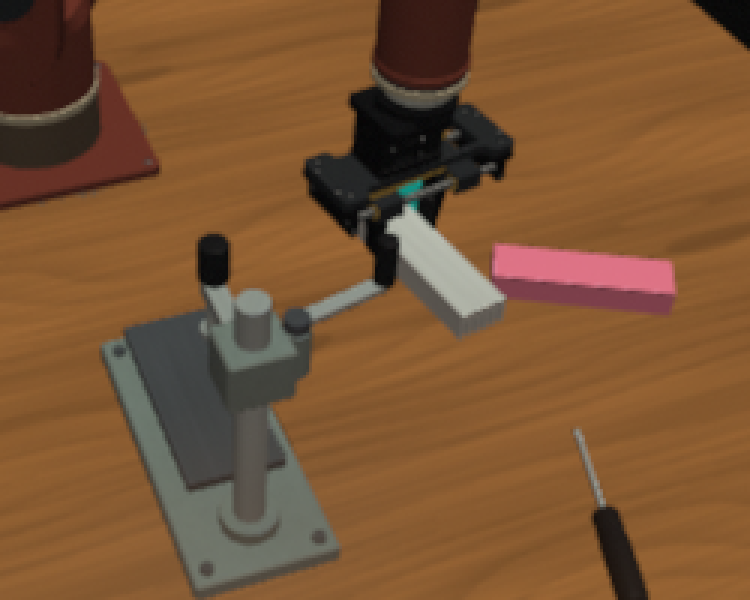

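The heat sink is held, with only a slight tilt visible. I'll measure that tilt.

```bash
cat > tilt.py <<'E'
import sys
from h import *
c=r.capture('scene');P=pts(c);im=c['img'].astype(int)
x,y=map(float,sys.argv[1:3]);zl,zh=map(float,sys.argv[3:5])
a=np.radians(float(sys.argv[5]));d=P[:,:,:2]-[x,y];L=d@[np.cos(a),np.sin(a)];W=d@[-np.sin(a),np.cos(a)]
m=(abs(W)<.02)&(L>-.02)&(L<.085)&(P[:,:,2]>zl)&(P[:,:,2]<zh)
q=P[m][:,2];A=np.c_[L[m],W[m],np.ones(m.sum())];s=np.linalg.lstsq(A,q,rcond=None)[0];e=abs(A@s-q)<.004
s=np.linalg.lstsq(A[e],q[e],rcond=None)[0];print(m.sum(),e.sum(),'slopes deg',np.degrees(s[:2]),'z at centre',s[2])
E
python3 tilt.py .433 .279 .08 .125 9.4
```

```text
357 350 slopes deg [-0.22328129 -0.21538922] z at centre 0.0995529853979426
```

Emit:
move_arm(commands="0 -0.1 -0.19 0; 0 -0.35 -0.19 0; 0 -0.7 -0.19 0; 0 -0.8 -0.19 0; 0 -0.8 -0.19 0")

```text
time_s: 5.6
position: [0.404, 0.2085, 0.0955]
ee_rot: [0.0, -0.08, 0.997, 0.0]
force: [0.1, -0.1, -3.6]
width: 0.0498
```

Emit:
move_arm(commands="0 -0.3 0 0; 0 -0.7 0 0; 0 -0.8 0 0; 0 -0.8 0 0")

```text
time_s: 6.1
position: [0.4141, 0.1465, 0.0954]
ee_rot: [0.0, -0.081, 0.997, 0.0]
force: [0.1, -0.1, -2.6]
width: 0.05
```

Emit:
move_arm(commands="0 -0.2 0 0.007; 0 -0.5 0 0.014; 0 -0.8 0 0.021; 0 -0.8 0 0.0286; 0 -0.8 0 0.0286; 0 -0.8 0 0.0286")

```text
time_s: 6.85
position: [0.4245, 0.0825, 0.0954]
ee_rot: [-0.0, 0.009, 1.0, -0.0]
force: [-0.2, 0.3, -2.5]
width: 0.0497
```

```bash
python3 to.py 0.4465 0.0325 0.095 179
```

```text
pos [0.4245 0.0825 0.0954] yaw 178.99 tilt [ 0. -0. -1.] F [-0.2  0.3 -2.5] w 0.0497 t 6.85 j [-0.74 -0.01  0.44  2.14  0.01  1.01  1.26]
units [-0.286 -0.62   0.005] turn -0.0
```

Emit:
move_arm(commands="-0.1 -0.2 0 0; -0.2 -0.5 0 0; -0.286 -0.62 0 0; -0.286 -0.62 0 0; -0.286 -0.62 0 0")

```text
time_s: 7.48
position: [0.4462, 0.0337, 0.0952]
ee_rot: [-0.0, 0.008, 1.0, 0.0]
force: [-1.3, -0.3, -2.8]
width: 0.0495
```

Emit:
move_arm(commands="0 0 0.15 0; 0 0 0.3 0; 0 0 0.36 0; 0 0 0.39 0; 0 0 0.39 0; 0 0 0.39 0")

```text
time_s: 8.22
position: [0.4467, 0.0329, 0.0644]
ee_rot: [0.0, 0.009, 1.0, 0.0]
force: [-0.2, -0.1, -3.3]
width: 0.0497
```

```bash
python3 to.py 0.4465 0.0325 0.060 179; python3 - <<'E'
from h import *
c=r.capture('scene');cv2.imwrite('pics/s3.png',c['img'][200:360,240:440,::-1].repeat(3,0).repeat(3,1))
E
```

```text
pos [0.4467 0.0329 0.0644] yaw 178.98 tilt [-5.e-04  2.e-04 -1.e+00] F [-0.2 -0.1 -3.3] w 0.0497 t 8.225 j [-0.67  0.07  0.52  2.14 -0.04  0.94  1.43]
units [ 0.002 -0.006  0.056] turn -0.0
```

View pics/s3.png

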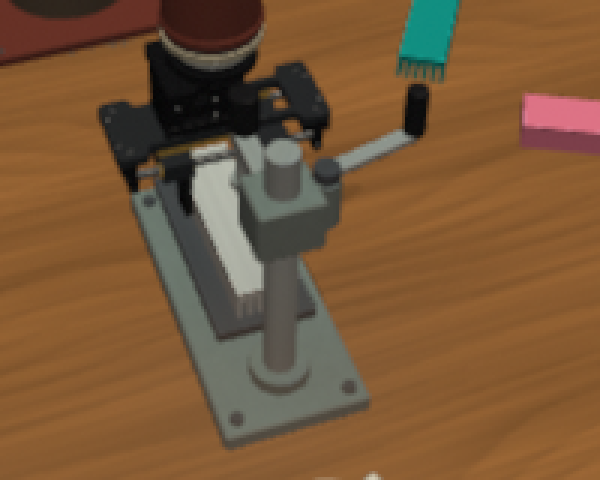

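The heat sink hangs just above the bed, aligned and under the stop. I'll lower it in small steps until it makes contact.

Emit:
move_arm(commands="0 0 0.02 0; 0 0 0.035 0; 0 0 0.035 0; 0 0 0.035 0")

```text
time_s: 8.78
position: [0.4464, 0.0329, 0.0614]
ee_rot: [-0.0, 0.009, 1.0, -0.0]
force: [0.2, 0.0, -2.7]
width: 0.0497
```

Emit:
move_arm(commands="0 0 0.012 0; 0 0 0.025 0; 0 0 0.025 0; 0 0 0.025 0")

```text
time_s: 9.28
position: [0.4465, 0.0329, 0.0606]
ee_rot: [-0.0, 0.009, 1.0, 0.0]
force: [-8.8, -1.5, 18.9]
width: 0.0496
```

Emit:
move_arm(commands="0 0 -0.012 0; 0 0 -0.012 0")

```text
time_s: 9.52
position: [0.4466, 0.0329, 0.0606]
ee_rot: [0.0, 0.009, 1.0, 0.0]
force: [-2.6, -0.6, 4.6]
width: 0.0496
```

Emit:
move_arm(commands="0 0 0 0; 0 0 0 0; 0 0 0 0; 0 0 0 0; 0 0 0 0; 0 0 0 0", jaw=1)

```text
time_s: 10.28
position: [0.4464, 0.0329, 0.0603]
ee_rot: [0.0, 0.009, 1.0, -0.0]
force: [0.7, -0.6, 0.3]
width: 0.0866
```

Emit:
move_arm(commands="0 0 -0.2 0; 0 0 -0.6 0; 0 0 -1 0; 0 0 -1 0")

```text
time_s: 10.78
position: [0.448, 0.0332, 0.1424]
ee_rot: [0.002, 0.009, 1.0, 0.001]
force: [-0.5, 0.7, -0.7]
width: 0.087
```

Emit:
move_arm(commands="0 0 -0.4 0; 0 0 -0.8 0; 0 0 -1 0; 0 0 -1 0", jaw=0)

```text
time_s: 11.28
position: [0.4467, 0.033, 0.2203]
ee_rot: [0.0, 0.009, 1.0, 0.0]
force: [-0.5, -0.5, 1.0]
width: 0.0549
```

Emit:
move_arm(commands="0 0 -0.4 0; 0 0 -0.8 0; 0 0 -1 0; 0 0 -1 0; 0 0 -1 0; 0 0 -1 0")

```text
time_s: 12.02
position: [0.446, 0.0328, 0.2991]
ee_rot: [-0.001, 0.009, 1.0, -0.0]
force: [0.3, 0.2, -0.3]
width: 0.0015
```

```bash
python3 to.py 0.5263 0.0309 0.27 179; python3 tilt.py .4865 .0318 .065 .1 179; python3 - <<'E'
from h import *
for n in('scene','top'):
    c=r.capture(n);np.savez(n+'3',**c)
    if n=='top':cv2.imwrite('pics/t3.png',c['img'][140:320,220:420,::-1].repeat(3,0).repeat(3,1))
    P=pts(c);m=(P[:,:,2]>.074)&(P[:,:,2]<.095)&(abs(P[:,:,0]-.48)<.13)&(abs(P[:,:,1]-.03)<.06)
    q=P[m];print(n,m.sum(),cv2.minAreaRect((q[:,:2]*1000).astype(np.float32)),np.median(q,0))
E
```

```text
pos [0.446  0.0328 0.2991] yaw 178.99 tilt [ 1.7e-03 -7.0e-04 -1.0e+00] F [ 0.3  0.2 -0.3] w 0.0015 t 12.025 j [-0.7  -0.16  0.47  1.82  0.07  1.46  1.31]
units [-1.005 -0.006  0.363] turn -0.0
344 336 slopes deg [-0.05148817  0.48031725] z at centre 0.08109746700925599
scene 695 ((489.0015869140625, 30.917564392089844), (50.01240539550781, 183.40518188476562), 89.21640014648438) [0.48001747 0.02299926 0.08109402]
top 125 ((576.2249145507812, 31.167564392089844), (62.261558532714844, 47.15425109863281), 0.8540524840354919) [0.56377671 0.04389652 0.08214071]
```

View pics/t3.png

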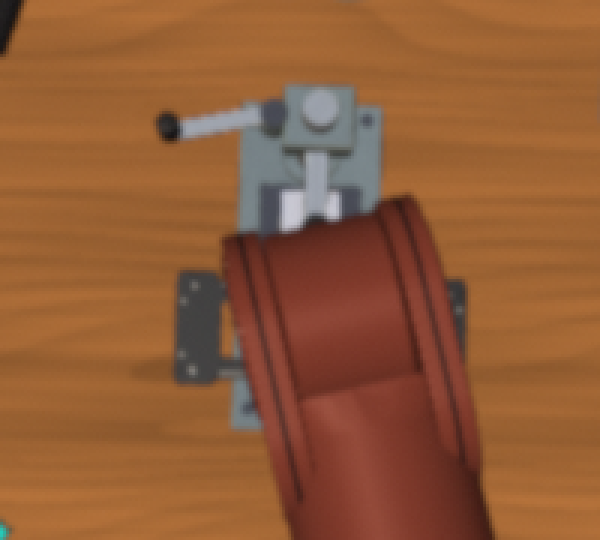

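The heat sink lies flat on the bed, level and central, with its far end under the arm. Next I'll push the knob down.

Emit:
move_arm(commands="-0.4 0 0 0; -0.8 -0.006 0 0; -1 -0.006 0.1 0; -1 -0.006 0.3 0; -1 -0.006 0.36 0; -1 -0.006 0.36 0")

```text
time_s: 12.92
position: [0.5256, 0.031, 0.2712]
ee_rot: [-0.0, 0.009, 1.0, 0.0]
force: [-1.2, -0.6, -0.2]
width: 0.0008
```

Emit:
move_arm(commands="0 0 0.05 0; 0 0 0.1 0; 0 0 0.15 0; 0 0 0.2 0; 0 0 0.25 0; 0 0 0.3 0; 0 0 0.35 0; 0 0 0.4 0; 0 0 0.4 0; 0 0 0.4 0")

```text
time_s: 14.18
position: [0.5263, 0.0309, 0.2392]
ee_rot: [-0.0, 0.009, 1.0, -0.0]
force: [-0.5, 0.2, -0.2]
width: 0.0003
```

```bash
python3 to.py 0.5263 0.0309 0.184 179; python3 - <<'E'
from h import *
c=r.capture('scene');cv2.imwrite('pics/s4.png',c['img'][190:350,240:440,::-1].repeat(3,0).repeat(3,1))
E
```

```text
pos [0.5263 0.0309 0.2392] yaw 178.98 tilt [ 3.e-04 -4.e-04 -1.e+00] F [-0.5  0.2 -0.2] w 0.0003 t 14.175 j [-0.67  0.07  0.55  1.76 -0.04  1.32  1.45]
units [0.    0.001 0.69 ] turn -0.0001
```

View pics/s4.png

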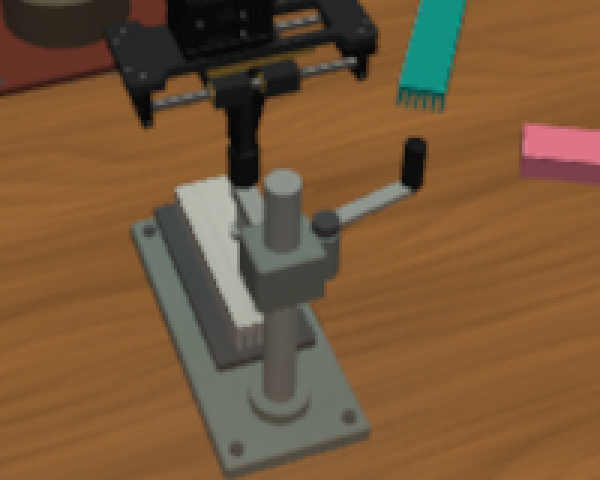

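It is following down. I'll continue to about 5 mm above the expected contact, then creep.

Emit:
move_arm(commands="0 0 0.05 0; 0 0 0.1 0; 0 0 0.15 0; 0 0 0.2 0; 0 0 0.25 0; 0 0 0.3 0; 0 0 0.35 0; 0 0 0.4 0; 0 0 0.45 0; 0 0 0.5 0; 0 0 0.55 0; 0 0 0.6 0")

```text
time_s: 15.72
position: [0.5265, 0.0309, 0.1913]
ee_rot: [0.0, 0.009, 1.0, -0.0]
force: [1.7, -1.0, 5.1]
width: 0.0002
```

Emit:
move_arm(commands="0 0 0.01 0; 0 0 0.02 0; 0 0 0.03 0; 0 0 0.03 0; 0 0 0.03 0")

```text
time_s: 16.35
position: [0.5264, 0.031, 0.1891]
ee_rot: [-0.0, 0.009, 1.0, -0.0]
force: [2.1, -1.1, 3.5]
width: 0.0005
```

```bash
python3 to.py 0.5263 0.0309 0.182 179; python3 - <<'E'
from h import *
c=r.capture('scene');cv2.imwrite('pics/s5.png',cv2.resize(c['img'][235:300,290:370,::-1],None,fx=8,fy=8,interpolation=2))
E
```

```text
pos [0.5264 0.031  0.1891] yaw 178.98 tilt [ 1.e-04 -0.e+00 -1.e+00] F [ 2.1 -1.1  3.5] w 0.0005 t 16.35 j [-0.66  0.1   0.56  1.83 -0.06  1.22  1.47]
units [ 0.001 -0.001  0.088] turn -0.0
```

Emit:
move_arm(commands="0 0 0.005 0; 0 0 0.01 0; 0 0 0.015 0; 0 0 0.02 0; 0 0 0.025 0; 0 0 0.03 0; 0 0 0.035 0; 0 0 0.035 0")

```text
time_s: 17.4
position: [0.5264, 0.031, 0.1862]
ee_rot: [-0.0, 0.009, 1.0, -0.0]
force: [2.3, -1.4, 2.8]
width: 0.0005
```

Emit:
move_arm(commands="0 0 0.005 0; 0 0 0.01 0; 0 0 0.0125 0; 0 0 0.0125 0; 0 0 0.0125 0")

```text
time_s: 18.02
position: [0.5264, 0.031, 0.1853]
ee_rot: [-0.0, 0.009, 1.0, -0.0]
force: [0.9, -0.6, 4.1]
width: 0.0006
```

Emit:
move_arm(commands="0 0 0.005 0; 0 0 0.01 0; 0 0 0.0125 0; 0 0 0.0125 0")

```text
time_s: 18.52
position: [0.5264, 0.031, 0.1843]
ee_rot: [-0.0, 0.009, 1.0, -0.0]
force: [1.4, -0.5, 3.8]
width: 0.0006
```

Emit:
move_arm(commands="0 0 0.005 0; 0 0 0.0075 0; 0 0 0.0075 0; 0 0 0.0075 0")

```text
time_s: 19.02
position: [0.5264, 0.031, 0.1837]
ee_rot: [-0.0, 0.009, 1.0, -0.0]
force: [1.3, -0.9, 3.8]
width: 0.0003
```

Emit:
move_arm(commands="0 0 0.005 0; 0 0 0.0075 0; 0 0 0.0075 0; 0 0 0.0075 0")

```text
time_s: 19.52
position: [0.5264, 0.031, 0.1831]
ee_rot: [-0.0, 0.009, 1.0, -0.0]
force: [1.8, -0.7, 3.4]
width: 0.0003
```

Emit:
move_arm(commands="0 0 0.005 0; 0 0 0.0075 0; 0 0 0.0075 0; 0 0 0.0075 0")

```text
time_s: 20.02
position: [0.5264, 0.031, 0.1829]
ee_rot: [0.0, 0.009, 1.0, 0.0]
force: [-0.1, -1.2, 8.3]
width: 0.0005
```

Emit:
move_arm(commands="0 0 0.004 0; 0 0 0.004 0; 0 0 0.004 0")

```text
time_s: 20.4
position: [0.5265, 0.031, 0.1829]
ee_rot: [0.0, 0.009, 1.0, 0.0]
force: [-2.5, -1.1, 10.8]
width: 0.0007
```

Contact is confirmed: the tip stalled at z = 0.1829 while the force rose to 8–11 N. I'll lift off and locate the handle again.

Emit:
move_arm(commands="0 0 -0.1 0; 0 0 -0.4 0; 0 0 -0.8 0; 0 0 -1 0; 0 0 -1 0")

```text
time_s: 21.02
position: [0.5267, 0.0312, 0.2626]
ee_rot: [0.0, 0.009, 1.0, 0.0]
force: [1.1, 0.8, -0.3]
width: 0.0005
```

Emit:
move_arm(commands="0 0.3 0 0.02; 0 0.6 0 0.045; 0 0.9 0 0.07; 0 1 0 0.095; 0 1 0 0.12; 0 1 0 0.145; 0 1 0 0.17; 0 1 0 0.195; 0 1 0 0.215; 0 1 0 0.215; 0 1 0 0.215", jaw=1)

```text
time_s: 22.4
position: [0.5274, 0.1109, 0.2614]
ee_rot: [-0.0, 0.631, 0.776, -0.001]
force: [0.3, -0.8, 0.2]
width: 0.0869
```

```bash
cat > ha.py <<'E'
from h import *
for n in('top','scene'):
    c=r.capture(n);P=pts(c);im=c['img'].astype(int).max(-1)
    m=(im<75)&(P[:,:,2]>.175)&(P[:,:,2]<.235)&(P[:,:,0]>.5)&(P[:,:,0]<.64)&(P[:,:,1]>.07)&(P[:,:,1]<.17)
    q=P[m];print(n,m.sum(), q.min(0),q.max(0),(q.min(0)+q.max(0))/2) if m.sum() else print(n,0)
cv2.imwrite('pics/s6.png',cv2.resize(c['img'][190:330,260:440,::-1],None,fx=4,fy=4,interpolation=2))
E
python3 to.py 0.601 0.142 0.24 101.6; python3 ha.py
```

```text
pos [0.5274 0.1109 0.2614] yaw 101.75 tilt [-3.0e-04 -1.3e-03 -1.0e+00] F [ 0.3 -0.8  0.2] w 0.0869 t 22.4 j [-0.8   0.08  0.55  1.7  -0.04  1.37 -0.04]
units [0.193 0.98  0.266] turn 0.0004
top 0
scene 97 [0.59595056 0.07109178 0.17511527] [0.62622137 0.15162944 0.21591235] [0.61108596 0.11136061 0.19551381]
```

View pics/s6.png

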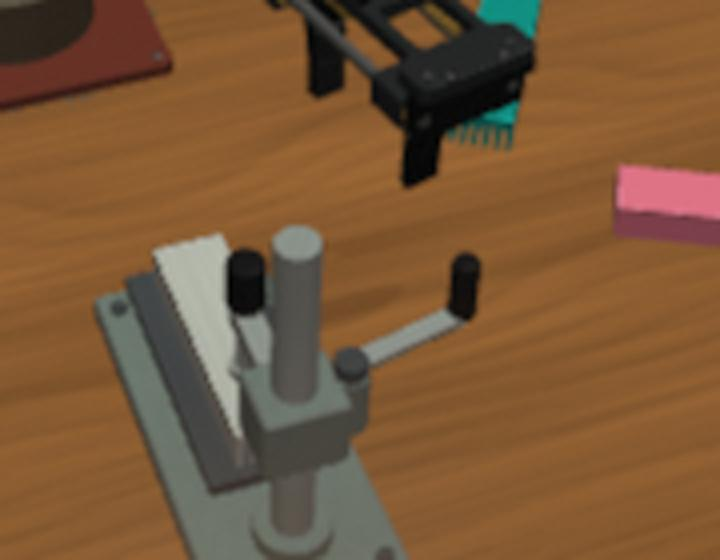

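The stop is down and the handle stands clear at crop (465,287), which is consistent with (0.601, 0.142) in the world frame. I'll move over it, descend and pinch.

Emit:
move_arm(commands="0.1 0.3 0 0; 0.15 0.6 0 0; 0.19 0.9 0 0; 0.19 0.98 0 0; 0.19 0.98 0 0")

```text
time_s: 23.12
position: [0.6014, 0.1412, 0.2619]
ee_rot: [-0.0, 0.632, 0.775, -0.0]
force: [-0.3, 0.1, -0.3]
width: 0.087
```

Emit:
move_arm(commands="0 0 0.3 0; 0 0 0.6 0; 0 0 0.8 0; 0 0 0.87 0; 0 0 0.87 0; 0 0 0.87 0")

```text
time_s: 23.88
position: [0.602, 0.1417, 0.1935]
ee_rot: [0.0, 0.632, 0.775, 0.001]
force: [-0.4, -0.3, -1.0]
width: 0.0871
```

Emit:
move_arm(commands="0 0 0 0; 0 0 0 0; 0 0 0 0; 0 0 0 0; 0 0 0 0; 0 0 0 0; 0 0 0 0; 0 0 0 0; 0 0 0 0; 0 0 0 0", jaw=0)

```text
time_s: 25.12
position: [0.6016, 0.1416, 0.1926]
ee_rot: [0.0, 0.632, 0.775, 0.0]
force: [0.6, -0.4, 0.5]
width: 0.0173
```

```bash
cat > arc.py <<'E'
# rows along the lever arc from the present pose, to angles up to lever angle end
import sys
from h import *
s=r.get_state();p=s['position'][:2];y0=np.radians(-1.0)
col=np.array([.6162,.0293]);piv=col+.035*np.array([-np.sin(y0),np.cos(y0)])
v=p-piv;th=np.arctan2(v[1],v[0]);print('radius',np.hypot(*v),'lever',th-np.pi/2-y0,'w',s['width'],'F',s['force'].round(1),'M',s['moment'].round(2),'pos',s['position'])
w,x,y,z=s['ee_rot'];tx=np.array([w*w+x*x-y*y-z*z,2*(x*y+w*z)]);ty=np.array([tx[1],-tx[0]])
print('yaw',np.degrees(np.arctan2(tx[1],tx[0])))
for e in map(float,sys.argv[1:]):
    t=np.pi/2+y0+e;d=piv+.08*np.array([np.cos(t),np.sin(t)])-p
    print(e,(d@tx/.08).round(3),(d@ty/.08).round(3),'turn',(-(t-th)/2/np.pi).round(4))
E
python3 arc.py .3 .4 .5 .6 .7 .8 .9 1 1.1 1.2 1.25
```

```text
radius 0.07882539056577798 lever 0.2112984977241363 w 0.017332556696366193 F [ 0.6 -0.4  0.5] M [ 0.02 -0.17 -0.06] pos [0.60162642 0.14164372 0.19260843]
yaw 101.5870855696387
0.3 0.011 -0.088 turn -0.0141
0.4 -0.001 -0.188 turn -0.03
0.5 -0.024 -0.285 turn -0.0459
0.6 -0.057 -0.379 turn -0.0619
0.7 -0.098 -0.47 turn -0.0778
0.8 -0.149 -0.557 turn -0.0937
0.9 -0.208 -0.637 turn -0.1096
1.0 -0.275 -0.712 turn -0.1255
1.1 -0.348 -0.779 turn -0.1414
1.2 -0.429 -0.839 turn -0.1574
1.25 -0.471 -0.866 turn -0.1653
```

Handle pinched (17.3 mm opening). I'll swing it along the arc.

Emit:
move_arm(commands="0.01 -0.09 0 -0.014; 0 -0.19 0 -0.03; -0.025 -0.285 0 -0.046; -0.055 -0.38 0 -0.062; -0.1 -0.47 0 -0.078; -0.15 -0.555 0 -0.094; -0.21 -0.635 0 -0.11; -0.21 -0.635 0 -0.11; -0.21 -0.635 0 -0.11")

```text
time_s: 26.25
position: [0.5559, 0.1132, 0.1926]
ee_rot: [0.001, 0.333, 0.943, -0.001]
force: [4.0, -5.1, -2.5]
width: 0.0172
```

```bash
python3 arc.py 1 1.1 1.15 1.2 1.23 1.25
```

```text
radius 0.0781228266480364 lever 0.9117258774506116 w 0.017174148938117636 F [ 4.  -5.1 -2.5] M [-0.97 -0.89  0.13] pos [0.55589426 0.11320629 0.19258524]
yaw 141.10443344596456
1.0 0.019 -0.088 turn -0.014
1.1 0.005 -0.187 turn -0.03
1.15 -0.005 -0.236 turn -0.0379
1.2 -0.018 -0.284 turn -0.0459
1.23 -0.027 -0.313 turn -0.0507
1.25 -0.034 -0.332 turn -0.0538
```

Emit:
move_arm(commands="0.005 -0.09 0 -0.014; -0.01 -0.185 0 -0.03; -0.02 -0.235 0 -0.038; -0.03 -0.28 0 -0.046; -0.03 -0.28 0 -0.046; -0.03 -0.28 0 -0.046")

```text
time_s: 27.0
position: [0.545, 0.0946, 0.1927]
ee_rot: [0.002, 0.194, 0.981, -0.0]
force: [10.3, -2.9, -7.5]
width: 0.017
```

```bash
python3 arc.py 1.2 1.22 1.24 1.27
```

```text
radius 0.0779288986883072 lever 1.1882735879259492 w 0.017021075945343404 F [10.3 -2.9 -7.5] M [-0.61 -2.39 -0.  ] pos [0.54503284 0.09463989 0.19265254]
yaw 157.66263004901066
1.2 0.026 -0.011 turn -0.0019
1.22 0.026 -0.031 turn -0.005
1.24 0.025 -0.051 turn -0.0082
1.27 0.023 -0.081 turn -0.013
```

The handle is pulling down on the tool (Fz −7.5 N). I'll ease the height a little while pressing on to the end stop.

Emit:
move_arm(commands="0 0 0.005 0; 0 -0.01 0.005 -0.002; 0 -0.02 0.005 -0.004; 0 -0.03 0.005 -0.006; 0 -0.03 0.005 -0.006")

```text
time_s: 27.62
position: [0.545, 0.0944, 0.1927]
ee_rot: [0.003, 0.175, 0.985, 0.001]
force: [14.4, 3.9, -8.9]
width: 0.0172
```

```bash
python3 arc.py 1.22 1.25
```

```text
radius 0.07787989911262432 lever 1.1907415635705532 w 0.017155140406640144 F [14.4  3.9 -8.9] M [ 0.71 -3.25 -0.35] pos [0.54500334 0.09444368 0.19270162]
yaw 159.88625125149704
1.22 0.027 -0.028 turn -0.0047
1.25 0.027 -0.058 turn -0.0094
```

It has stalled at the end stop: 9 N tangential with no motion. I'll open part way and go up.

Emit:
move_arm(commands="0 0 0 0; 0 0 0 0; 0 0 0 0; 0 0 0 0; 0 0 0 0", jaw=0.5)

```text
time_s: 28.25
position: [0.542, 0.0937, 0.1922]
ee_rot: [-0.0, 0.174, 0.985, -0.0]
force: [0.7, -0.0, -0.7]
width: 0.043
```

Emit:
move_arm(commands="0 0 -0.2 0; 0 0 -0.5 0; 0 0 -0.9 0; 0 0 -1 0; 0 0 -1 0")

```text
time_s: 28.88
position: [0.5423, 0.0938, 0.2728]
ee_rot: [0.0, 0.174, 0.985, 0.0]
force: [-0.8, 0.6, -0.1]
width: 0.0435
```

Emit:
move_arm(commands="0.4 0.3 -0.2 0; 0.7 0.7 -0.3 0; 1 1 -0.4 0; 1 1 -0.4 0")

```text
time_s: 29.38
position: [0.493, 0.1993, 0.3035]
ee_rot: [-0.001, 0.172, 0.985, -0.0]
force: [0.3, -0.3, -0.3]
width: 0.0435
```

Emit:
move_arm(commands="0.3 0.4 0 0; 0.6 0.8 0 0; 0.6 1 0 0; 0.6 1 0 0")

```text
time_s: 29.88
position: [0.4773, 0.2876, 0.3031]
ee_rot: [-0.0, 0.174, 0.985, -0.001]
force: [0.6, 0.3, 0.9]
width: 0.0436
```

```bash
python3 to.py .5 .2 .3 179; python3 - <<'E'
from h import *
t=r.capture('top');c=r.capture('scene')
a=cv2.resize(t['img'][150:300,260:400,::-1],(400,428),interpolation=2);b=cv2.resize(c['img'][200:330,270:400,::-1],(400,428),interpolation=2)
cv2.imwrite('pics/f.png',np.hstack([a,b]))
for n,c in(('top',t),('scene',c)):
    P=pts(c);d=c['img'].astype(int).max(-1)<75;q0=P[:,:,0];q1=P[:,:,1];z=P[:,:,2]
    m=d&(z>.18)&(z<.225)&(abs(q0-.543)<.02)&(abs(q1-.095)<.02);q=P[m];print(n,'handle',m.sum(),(q.min(0)+q.max(0))/2,q.max(0)) if m.sum() else 0
    m=d&(z>.15)&(z<.2)&(abs(q0-.526)<.018)&(abs(q1-.031)<.018);q=P[m];print(n,'knob',m.sum(),(q.min(0)+q.max(0))/2,q.max(0)) if m.sum() else 0
    m=(z>.072)&(z<.1)&(abs(q0-.48)<.12)&(abs(q1-.03)<.05);q=P[m];print(n,'sink',m.sum(),cv2.minAreaRect((q[:,:2]*1000).astype(np.float32)),np.median(q[:,2]))
E
```

```text
pos [0.4773 0.2876 0.3031] yaw 159.91 tilt [ 3.e-04 -2.e-03 -1.e+00] F [0.6 0.3 0.9] w 0.0436 t 29.875 j [-0.88  0.11  0.28  1.58 -0.03  1.46  0.63]
units [-0.643 -0.931  0.04 ] turn -0.053
top handle 35 [0.54174095 0.09443957 0.20885031] [0.54884951 0.10041544 0.2190789 ]
top knob 60 [0.52586232 0.03218512 0.18331761] [0.53570381 0.04068917 0.18881853]
top sink 1144 ((488.54193115234375, 31.95238494873047), (50.03571319580078, 178.5658416748047), 89.4752197265625) 0.08261817625210442
scene handle 82 [0.54567626 0.09555245 0.19767276] [0.55485187 0.10469378 0.21411556]
scene knob 129 [0.52935042 0.03098394 0.16727628] [0.54231933 0.04282756 0.18427589]
scene sink 542 ((488.98095703125, 29.715984344482422), (49.862178802490234, 185.9638671875), 88.57743835449219) 0.08087308976515792
```

View pics/f.png

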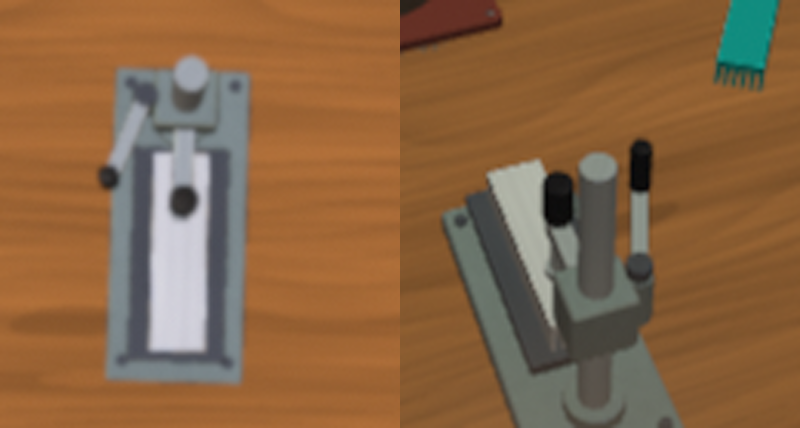

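In the top view the lever at (108,178) is swung towards the robot, the knob at (183,200) is over the heat sink, and nothing else has moved. Because the handle saw some vertical force while it was being locked, I'll check the stop's height by touching the knob lightly; the earlier contact was at z = 0.1829.

```bash
python3 to.py .5263 .031 .26 179
```

```text
pos [0.4777 0.2861 0.3037] yaw 159.77 tilt [-2.0e-04 -1.4e-03 -1.0e+00] F [-0.1 -0.4  0.3] w 0.0432 t 29.975 j [-0.88  0.11  0.28  1.58 -0.03  1.46  0.63]
units [-1.673 -2.782  0.551] turn -0.0534
```

Emit:
move_arm(commands="-0.28 -0.45 0 0; -0.56 -0.93 0 0; -0.56 -0.93 0 0", jaw=0)

```text
time_s: 30.35
position: [0.4948, 0.197, 0.3048]
ee_rot: [0.001, 0.179, 0.984, -0.0]
force: [0.2, -0.5, 0.2]
width: 0.021
```

Emit:
move_arm(commands="-0.28 -0.45 0 0; -0.56 -0.93 0 0; -0.56 -0.93 0 0")

```text
time_s: 30.72
position: [0.5106, 0.113, 0.3046]
ee_rot: [0.0, 0.178, 0.984, -0.0]
force: [0.9, 0.1, -0.4]
width: 0.001
```

Emit:
move_arm(commands="-0.28 -0.45 0 -0.02; -0.56 -0.93 0 -0.04; -0.56 -0.93 0.2 -0.053; -0.56 -0.93 0.55 -0.053; -0.56 -0.93 0.55 -0.053; -0.56 -0.93 0.55 -0.053; -0.56 -0.93 0.55 -0.053")

```text
time_s: 31.6
position: [0.5269, 0.0325, 0.2614]
ee_rot: [0.001, 0.009, 1.0, 0.0]
force: [0.5, -0.5, -0.2]
width: 0.0003
```

```bash
python3 to.py .5264 .031 .1855 179
```

```text
pos [0.5269 0.0325 0.2614] yaw 179.0 tilt [-1.6e-03  5.0e-04 -1.0e+00] F [ 0.5 -0.5 -0.2] w 0.0003 t 31.6 j [-0.61  0.05  0.49  1.72 -0.03  1.37  1.44]
units [ 0.008 -0.02   0.948] turn -0.0
```

Emit:
move_arm(commands="0.008 -0.02 0.2 0; 0.008 -0.02 0.45 0; 0.008 -0.02 0.7 0; 0.008 -0.02 0.85 0; 0.008 -0.02 0.92 0; 0.008 -0.02 0.94 0; 0.008 -0.02 0.94 0; 0.008 -0.02 0.94 0")

```text
time_s: 32.6
position: [0.526, 0.0307, 0.1855]
ee_rot: [0.0, 0.009, 1.0, 0.0]
force: [-0.8, 0.0, 0.3]
width: 0.0009
```

Emit:
move_arm(commands="0 0 0.005 0; 0 0 0.01 0; 0 0 0.0125 0; 0 0 0.0125 0; 0 0 0.0125 0")

```text
time_s: 33.22
position: [0.5257, 0.0306, 0.184]
ee_rot: [-0.0, 0.009, 1.0, -0.0]
force: [0.1, 0.3, 0.1]
width: 0.0005
```

Emit:
move_arm(commands="0 0 0.004 0; 0 0 0.006 0; 0 0 0.006 0; 0 0 0.006 0")

```text
time_s: 33.72
position: [0.5257, 0.0306, 0.1835]
ee_rot: [-0.0, 0.009, 1.0, -0.0]
force: [-0.5, -0.3, -0.6]
width: 0.0004
```

Emit:
move_arm(commands="0 0 0.004 0; 0 0 0.006 0; 0 0 0.006 0; 0 0 0.006 0")

```text
time_s: 34.22
position: [0.5258, 0.0306, 0.1831]
ee_rot: [0.0, 0.009, 1.0, -0.0]
force: [-0.0, -0.7, -0.2]
width: 0.0002
```

Emit:
move_arm(commands="0 0 0.004 0; 0 0 0.006 0; 0 0 0.006 0; 0 0 0.006 0")

```text
time_s: 34.72
position: [0.5258, 0.0306, 0.183]
ee_rot: [0.0, 0.009, 1.0, 0.0]
force: [-2.7, -1.1, 6.1]
width: 0.0005
```

The knob is touched at 0.1830, against 0.1829 before, so the foot is still seated. I'll back off and hand in.

Emit:
move_arm(commands="0 0 -0.1 0; 0 0 -0.5 0; 0 0 -1 0; 0 0 -1 0; 0 0 -1 0")

```text
time_s: 35.35
position: [0.5256, 0.0307, 0.2622]
ee_rot: [-0.0, 0.009, 1.0, 0.0]
force: [-0.1, -0.3, -0.5]
width: 0.0003
```

Emit:
move_arm(commands="0 0 -0.4 0; 0 0 -0.8 0; 0 0 -0.8 0; 0 0 -0.8 0")

```text
time_s: 35.85
position: [0.5252, 0.0306, 0.3251]
ee_rot: [-0.001, 0.009, 1.0, -0.0]
force: [-0.5, -0.8, -1.2]
width: 0.0003
```

```bash
python3 to.py .526 .031 .33 179; python3 ha.py; python3 -c "
from rig import r;print(r.finish_job())"
```

```text
pos [0.5252 0.0306 0.3251] yaw 178.99 tilt [ 1.9e-03 -6.0e-04 -1.0e+00] F [-0.5 -0.8 -1.2] w 0.0003 t 35.85 j [-0.62  0.03  0.49  1.62 -0.01  1.5   1.43]
units [-0.009  0.005 -0.061] turn -0.0
top 41 [0.53440106 0.08623589 0.19960668] [0.54880306 0.10047378 0.21967493] [0.54160206 0.09335484 0.2096408 ]
scene 95 [0.53906558 0.07038446 0.17538812] [0.62159459 0.10384809 0.21406464] [0.58033009 0.08711628 0.19472638]
the job is handed in; nothing more can be done
None
```

The drill stand is set up for the heat sink, and the job was handed in at about 36 s with the robot clear of everything.

- **Heat sink:** it lies flat face up, lengthwise and central on the bed, to within about 2 mm and 1°. Its far half is under the foot.
- **Stop:** I pushed the knob down until the foot touched. The tip stalled at z = 0.1829 while the force rose from about 4 N to 8–11 N.
- **Lever:** I swung it until it stalled against its end. The top camera puts it at about 1.2 rad, which is the locked position.
- **Foot still touching:** the tool took up to 9 N vertically at the handle during locking, below the 14 N that lifts the stop. A light touch on the knob afterwards met it at z = 0.1830, so the foot had not moved.
- **Bystanders:** I did not touch any of the other things. I checked them only by eye in the pictures, not by measurement.

No check failed. The two cameras' depth readings differ by 2–4 mm in places (the handle's position, for example), so foot contact rests on the touch readings.

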